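# Weight the spring clamp open and slide the felt pad under its jaw

## Robot

A 7-joint arm with a two-finger parallel gripper is mounted at the origin on a cart in front of the work surface, level with it; the furniture and walls round the work are solid. World frame = base frame: x ahead of the robot, y to its left, z up, the work surface at z = 0. Lengths are in m, angles in rad, forces in N, time in s.
With the tool pointing down it reaches from about 0.425 to 0.875 m from the base axis. Payload 9.9 kg.
Tool frame: the origin (TCP) lies on the mounting face of the last link; the fingertips stand 173 mm ahead of it and the grasp point (between the pads) lies ahead of it (bot.grasp_offset is the z of the grasp point in the tool frame, in m); z points along the fingers, y is the line along which they close (so a half turn about z gives the same grasp; the last joint's range is limited). The gripper opens to 85 mm and grips with 20 to 120 N. Pads are 22 mm wide; open, the fingers measure 114 mm over their backs; the gripper's body (76 mm by 85 mm) begins 54 mm behind the grasp point. The pads swing forward as they close: fully open they stand 13 mm farther back than shut.
Start: joints at [1.142, 0.576, 0.025, 1.437, -0.015, 1.129, -0.057], TCP at [0.228, -0.635, 0.405] pointing down, gripper open.
Joint ranges: [-2.76, 2.76], [-0.34, 2.15], [-1.52, 1.57], [0.19, 2.46], [-1.09, 4.23], [0.17, 1.99], [-2.82, 2.82]. Speed limits (rad/s): [2.22, 2.22, 3.01, 3.01, 3.14, 3.14, 3.14].

## Interface

Orientations are given as a unit quaternion [w, x, y, z].
In Python, from station import bot gives the robot as it stands.
- The arm moves only by the tool arm_command, never from a script. Its arguments are lists of equal length, an entry for each row: "jaw": the closure, from 0 (fully open) to 1 (shut); "offset": the shift along the tool's x, y, z in m, a list of three; "angular": the turn, a rotation vector about the tool's x, y, z in rad, a list of three. In form: {"jaw": [jaw, ...], "offset": [[tx, ty, tz], ...], "angular": [[rx, ry, rz], ...]}. A call has 1 to 8 rows; each row is the pose to reach, as a shift and turn from the pose commanded when the call began, along the tool's axes at that moment; what a row does not reach only later rows make up. A row lasts 1/8 s, in which the tool goes at most 62.5 mm and 10.7 degrees, less where a joint would pass 70% of its speed; a pose out of reach is approached as far as the arm can. A call with a gripper value outside its range is refused whole. The fingers move at their own pace and stop on an object; the grip force is fixed at half the most. Time passes only in rows, so rows that repeat a pose let the fingers close. It gives the time, the measured TCP pose, the force, the opening and the grip force at its end, in the units of the state.
- bot.get_state(): the state, without advancing time (a new reading comes with each control period).
- bot.snapshot(name): name is "scene" or "side" or "wrist"; returns (picture, depth): 384x512x3 uint8, red, green, blue; 384x512 float32, m along the optical axis (not along the pixel's ray), 0 where there is no reading.
- bot.camera_model(name): a dict with "vertical_fov" (degrees; the focal length in pixels is half the picture's height over the tangent of half this angle, whatever the lens; pixels are square), "cx", "cy" (the principal point, pixels), "R" (3x3) and "t" (3): a world point X has camera coordinates R X + t; the wrist camera has in their place "T_tool_cam" (4x4, takes a point from camera to tool coordinates, whose origin is the TCP and whose axes are the flange's). Camera axes: x right, y down, z forward; pixel columns grow to the right and rows downward; lengths in m; the calibration is good to about 2 mm. A picture is of the moment at which its call begins: read the wrist's pose just before it. camera_model takes no time and is no camera call.
- bot.sign_off(): hands the job in; it is judged then, once.
The state is a dict: "clock": time; "joint_positions": joint angles; "joint_velocities": joint speeds; "joint_efforts": joint torques, N m; "tool_pos": TCP position; "orientation": TCP orientation; "force": force on the tool from outside, world axes, zero at the start; "wrist_torque": the same for the moment, N m; "opening": finger opening in m; "finger_force": force on a finger pad.
Only numpy, scipy, OpenCV 4.12 (cv2) and the standard library are available. Lean on these libraries where they do the work, as an engineer would, in place of code of your own. Each camera call takes 0.05 s, during which the arm holds its last target. There are 200 camera calls.

## Task

Stand the loose round steel dome on the little round pan at the tail of the red spring clamp arm, so that its weight holds the jaw open; then slide the blue-sided felt pad in from the side, crosswise beneath the raised jaw, until it lies flat and centred between the yellow tape corners. Leave the dome standing on the pan with the jaw open, ready for glueing, and leave the white-sided pad where it lies.

Things in the scene. Friction and masses are not known exactly. Their poses are not given: they have to be found in the camera images.
- weight_center (a point): Centre (22 mm above its flat underside) of the loose polished steel dome, 58 mm across near the foot and 44 mm tall, rounded top with a black slot; 0.6 kg. It stands upright on the bench; z axis up. Grip it across its diameter, half-way up, in any direction. Mind the fixed bench clamp to the robot's right of it: its chrome crank stands 265 mm tall at about x 0.56 to 0.62, y -0.17 to -0.12 m.
- pan_top (a point): Centre of the flat rubber-faced top of the rimless round pan, 68 mm across, on the tail of the red clamp arm; it moves with the arm. Shut: 82 mm above the bench, sloping 16 degrees (outer edge higher). Fully open: level, 58 mm above the bench, 190 mm from the mouth point along the mouth's +x axis (6 mm farther out than shut). About 3.5 N down on it holds the jaw open; the dome weighs enough.
- clamp_arm (a joint): Angle of the red rocker arm: 0 = shut (sprung shut; jaw foot about 8 mm above the bench), 0.28 rad = fully open at its stop (arm level, foot 37 mm above the bench, top of the bar 55 mm). The bar is 22 mm wide; its black rubber jaw foot is 22 mm across.
- mouth (a point): Point on the bench straight below the jaw foot; the clamp is fixed. x axis: level along the arm from jaw to tail pan (pivot at 105 mm, grey pedestal from 72 mm on); y: level, crosswise; z up. The pad's middle belongs here, its long side along this y, inside yellow tape corners that mark 80 x 120 mm. It can slide in from +y or -y.
- blue_pad_center (a point): Centre (half-way up) of the loose felt rubbing pad with BLUE sides and grey felt top, 63 mm (its x) by 102 mm (its y, the long side) by 21 mm tall, 0.05 kg, lying flat on the bench with the felt up. Grip it across its 63 mm width near the end that faces away from the jaw, 36 mm from its centre, so that the gripper stays beside the clamp arm.
- white_pad_center (a point): Centre (half-way up) of the other loose pad, with WHITE sides and grey felt top, 69 x 104 x 21 mm. Not wanted; leave it alone. The two pads lie on opposite sides of the clamp, and which is on which side varies.

How it is judged:
On the way:
1. the dome stands on the tail pan and alone holds the jaw open, while the blue-sided pad is still outside (value of joint clamp_arm above 0.22 rad and horizontal distance between weight_center and pan_top below 0.02 m and contact force between the fingers and anything else below 0.1 N and horizontal distance between blue_pad_center and mouth above 0.06 m), for 0.2 s.
At the end, for the whole second after the job is handed in: Dome upright on the tail pan, within 22 mm of its centre; arm at rest above 0.22 rad; blue-sided pad flat on the bench under the jaw foot, its middle within 20 mm of the mouth point along the arm and 25 mm across it, long side within 12 degrees of crosswise (value of joint clamp_arm above 0.22 rad and horizontal distance between weight_center and pan_top below 0.022 m and angle between weight_center's own z axis and vertical below 0.17 rad and x of blue_pad_center in the frame of mouth between -0.02 and 0.02 m and y of blue_pad_center in the frame of mouth between -0.025 and 0.025 m and height (world z) of blue_pad_center below 0.016 m and angle between blue_pad_center's own z axis and vertical below 0.1 rad and angle between the y axis of blue_pad_center and the y axis of mouth, either way round below 0.22 rad and velocity of joint clamp_arm below 0.05 rad/s); the robot touches nothing.
It fails at once if the white-sided pad is moved more than 30 mm (distance of white_pad_center from where it was at the start of the episode above 0.03 m).
It also fails if it takes over 54 s, if anything falls off the work surface, if the arm or the gripper's body presses on something with over 40 N, if the wrist force passes 120 N, or if a joint passes its speed limit or range.

## Working session

There is one attempt and no reset: what is moved stays moved. The work goes in short steps, Python scripts to look and compute and a tool call to move; the robot and the scene stay as the last step left them, time stands still between calls to the robot, and variables do not carry over. Pictures are saved under pics/ and viewed, at most 10 in all, crops included, and the job is handed in when it is done.

Besides the shell and the picture viewer there is one more tool, called after ">>>" in YAML: its name, and indented under it one key for each argument. arm_command: Moves the arm, as the interface text tells. Its arguments: {"type":"object","properties":{"jaw":{"type":"array"},"offset":{"type":"array"},"angular":{"type":"array"}},"required":["jaw","offset","angular"]}

```bash
mkdir -p pics; python3 - <<'E'
from station import bot
import cv2,numpy as np
s=bot.get_state();print({k:np.round(v,3).tolist() for k,v in s.items()},bot.grasp_offset)
ims=[]
for n in("scene","side"):
    p,d=bot.snapshot(n);cv2.imwrite(f"pics/{n}0.png",p[:,:,::-1]);np.savez(f"{n}0.npz",p=p,d=d)
    print(n,bot.camera_model(n))
print(bot.camera_model("wrist"))
E
```

```text
{'clock': 0.0, 'joint_positions': [1.142, 0.577, 0.025, 1.438, -0.015, 1.129, -0.057], 'joint_velocities': [0.0, -0.0, 0.001, -0.001, 0.0, 0.0, -0.001], 'joint_efforts': [0.001, -76.576, 2.25, -28.598, 0.015, 0.013, 0.0], 'tool_pos': [0.228, -0.635, 0.404], 'orientation': [-0.001, 0.985, 0.172, -0.0], 'force': [-0.596, -0.836, 0.277], 'wrist_torque': [0.045, -0.013, -0.012], 'finger_force': 0.0, 'opening': 0.085} 0.1547
scene {'vertical_fov': 49.42325747657665, 'cx': 261.1581103322601, 'cy': 194.11057031820434, 'R': array([[-0.82683149, -0.56238711,  0.00839217],
       [-0.32153197,  0.46037446, -0.82744942],
       [ 0.46148336, -0.68685959, -0.56147753]]), 't': array([0.59278662, 0.14680175, 0.78820311])}
side {'vertical_fov': 52.52278027528469, 'cx': 256.20092631930913, 'cy': 192.77094078671442, 'R': array([[ 0.58833104, -0.80846323,  0.0159308 ],
       [-0.63976095, -0.47743215, -0.60229931],
       [ 0.49454273,  0.34415947, -0.79811136]]), 't': array([-0.17971588,  0.50148743,  0.55283271])}
{'vertical_fov': 65.19758689995007, 'cx': 253.76957759299071, 'cy': 189.66529006458708, 'T_tool_cam': array([[-1.21375313e-03, -9.45036489e-01, -3.26962630e-01,
         8.40282464e-02],
       [ 9.99999020e-01, -9.18764119e-04, -1.05665384e-03,
        -8.86508343e-04],
       [ 6.98174902e-04, -3.26963592e-01,  9.45036678e-01,
         2.98519390e-02],
       [ 0.00000000e+00,  0.00000000e+00,  0.00000000e+00,
         1.00000000e+00]])}
```

View pics/scene0.png

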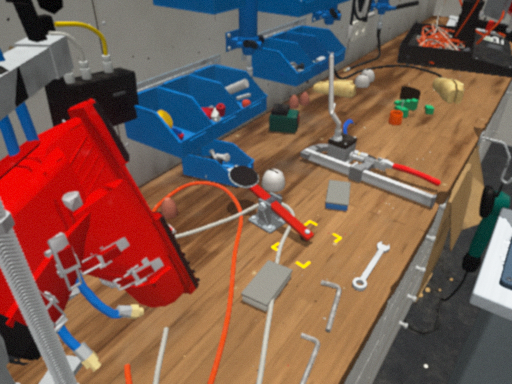

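View pics/side0.png

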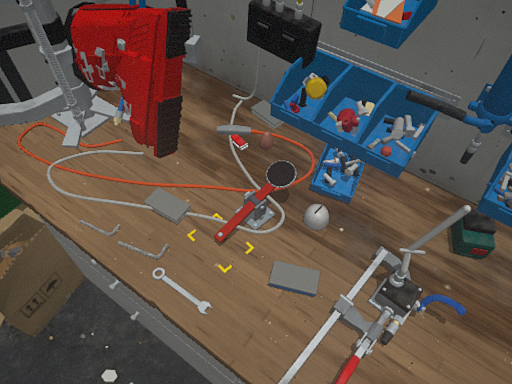

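The scene view shows the dome at (273,180), the pan at (243,177), the jaw tip at (307,235), the blue pad at (337,195) and the white pad at (267,285). The side view shows the dome at (317,216), the pan at (281,174), the blue pad at (294,278) and the white pad at (168,204).

```bash
cat > h.py <<'E'
import numpy as np,cv2
from station import bot
def K(m): return 192/np.tan(np.radians(m["vertical_fov"])/2)
def ray(n,uv,z,pose=None):
    m=bot.camera_model(n);f=K(m);uv=np.atleast_2d(uv).astype(float)
    d=np.c_[(uv[:,0]-m["cx"])/f,(uv[:,1]-m["cy"])/f,np.ones(len(uv))]
    if pose is None: R=m["R"].T;c=-R@m["t"]
    else:
        T=pose@m["T_tool_cam"];R=T[:3,:3];c=T[:3,3]
    w=d@R.T
    return c+w*((z-c[2])/w[:,2])[:,None]
def pose(s):
    from scipy.spatial.transform import Rotation as Ro
    q=s["orientation"];T=np.eye(4);T[:3,:3]=Ro.from_quat([q[1],q[2],q[3],q[0]]).as_matrix();T[:3,3]=s["tool_pos"];return T
def world(n,d):
    v,u=np.mgrid[:384,:512];m=bot.camera_model(n);f=K(m)
    P=np.stack([(u-m["cx"])/f*d,(v-m["cy"])/f*d,d],-1)
    return (P-m["t"])@m["R"]
E
python3 - <<'E'
from h import *
big=[]
for n,roi in(("scene",(225,150,150,175)),("side",(130,140,210,170))):
    z=np.load(n+"0.npz");p,d=z["p"],z["d"];W=world(n,d)
    hsv=cv2.cvtColor(p,cv2.COLOR_RGB2HSV);x,y,w,h=roi
    M=np.zeros((384,512),np.uint8);M[y:y+h,x:x+w]=1
    H,S,V=[hsv[...,i] for i in range(3)]
    m=((H>24)&(H<34)&(S>170)&(V>150)&(M>0)).astype(np.uint8)
    k,l,st,c=cv2.connectedComponentsWithStats(m)
    pts=[]
    for i in range(1,k):
        if st[i,4]>8:
            q=ray(n,c[i],0)[0];pts.append(q);print(n,"tape",st[i,4],c[i].round(1),q.round(4))
    print(" mean",np.mean(pts,0).round(4))
    g=lambda lo,hi:(d>0)&(M>0)&(W[...,2]>lo)&(W[...,2]<hi)
    for nm,mm in(("pad felt",g(.014,.026)&(S<70)),("dome/pan",g(.03,.13)&(S<90)),("red",g(.03,.13)&(S>170)&((H<8)|(H>172)))):
        k,l,st,c=cv2.connectedComponentsWithStats(mm.astype(np.uint8))
        for i in range(1,k):
            if st[i,4]>60:
                w3=W[l==i];r=cv2.minAreaRect((w3[:,:2]*1000).astype(np.float32))
                print(n,nm,st[i,4],c[i].round(),"mean",w3.mean(0).round(4),"rect",np.round(r[0],1),np.round(r[1],1),round(r[2],1))
    big.append(cv2.resize(p[y:y+h,x:x+w],None,fx=1.9 if n=="side" else 2.6,fy=1.9 if n=="side" else 2.6))
h=max(b.shape[0] for b in big)
o=np.hstack([cv2.copyMakeBorder(b,0,h-b.shape[0],0,0,0) for b in big]);print(o.shape)
cv2.imwrite("pics/z1.png",o[:600,:800,::-1])
E
```

```text
scene tape 27 [310.1 222.5] [0.484  0.1532 0.    ]
scene tape 37 [337.2 237.6] [0.4135 0.166  0.    ]
scene tape 31 [274.6 246.2] [0.5056 0.2624 0.    ]
scene tape 44 [302.7 264.2] [0.4334 0.2754 0.    ]
 mean [0.4591 0.2142 0.    ]
scene pad felt 312 [337. 165.] mean [ 0.5336 -0.0721  0.0201] rect [532.9 -70.4] [ 14.7 214.6] 84.6
scene pad felt 318 [356. 158.] mean [ 0.5064 -0.1344  0.0208] rect [ 510.7 -141. ] [ 76.4 126.4] 75.7
scene pad felt 113 [273. 183.] mean [0.6201 0.0908 0.02  ] rect [621.9  85.1] [52.9 30.7] 39.6
scene pad felt 511 [338. 193.] mean [0.4749 0.038  0.0187] rect [476.5  34.6] [ 50.4 101. ] 22.5
scene pad felt 1217 [267. 283.] mean [0.4533 0.3697 0.0191] rect [454.5 366. ] [51.9 98. ] 4.5
scene dome/pan 71 [342. 151.] mean [ 0.5419 -0.1202  0.0358] rect [ 543.5 -123. ] [52.9 26.2] 31.0
scene dome/pan 95 [358. 167.] mean [ 0.4749 -0.0716  0.0342] rect [474.7 -71.9] [32.4 35.5] 85.2
scene dome/pan 518 [243. 177.] mean [0.639  0.1853 0.0786] rect [669.2 147.7] [ 65.1 158.5] 40.3
scene dome/pan 163 [274. 174.] mean [0.6261 0.0814 0.0364] rect [626.8  79.5] [43.7 3
[... 938 characters left out ...]
0.022 ] rect [478.2  30.8] [52.2 97. ] 22.0
side dome/pan 226 [166. 147.] mean [0.5594 0.456  0.0604] rect [564.6 459.4] [17.7 64.1] 88.4
side dome/pan 650 [281. 174.] mean [0.6409 0.1773 0.0824] rect [642.  178.8] [66.1 65. ] 55.1
side dome/pan 286 [255. 202.] mean [0.56   0.1887 0.0548] rect [562.3 191.4] [57.8 33.2] 82.7
side dome/pan 326 [317. 213.] mean [0.6275 0.069  0.0391] rect [630.5  71.6] [47.4 46.5] 71.3
side red 123 [149. 144.] mean [0.5369 0.4853 0.0704] rect [533.4 492.3] [23.5 52. ] 24.3
side red 161 [264. 191.] mean [0.5894 0.1864 0.0638] rect [590.5 186.5] [21.3 43.8] 80.2
side red 335 [238. 217.] mean [0.5136 0.1998 0.0416] rect [512.4 201.2] [21.2 87.5] 80.4
(455, 789, 3)
```

View pics/z1.png

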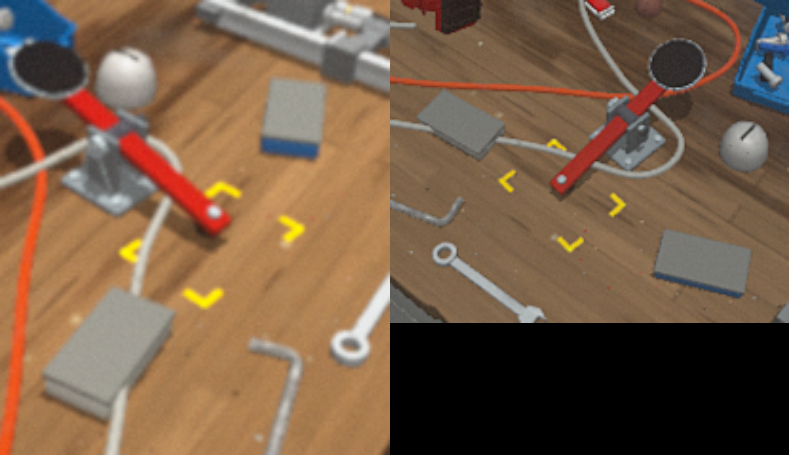

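The blue pad is on the robot's right side of the clamp and the white one on its left. Next I'll check how high the surroundings are and work out the first move.

```bash
cat >> h.py <<'E'
def go(xy,z,yaw):
    """offset/rot (tool axes) from the current pose to a down-pointing pose"""
    s=bot.get_state();T=pose(s);R=T[:3,:3]
    c,q=np.cos(yaw),np.sin(yaw);G=np.array([[c,q,0],[q,-c,0],[0,0,-1.]])
    from scipy.spatial.transform import Rotation as Ro
    r=Ro.from_matrix(R.T@G).as_rotvec();o=R.T@(np.r_[xy,z]-T[:3,3])
    print("offset",o.round(4).tolist(),"rot",r.round(4).tolist(),"clk",round(float(s["clock"]),2));return o,r
E
python3 - <<'E'
from h import *
for n in("scene","side"):
    W=world(n,np.load(n+"0.npz")["d"]);D=np.load(n+"0.npz")["d"]>0
    print(n)
    for x in np.arange(.45,.85,.04):
        print(round(x,2),[int(1000*(W[...,2][D&(abs(W[...,0]-x)<.02)&(abs(W[...,1]-y)<.02)].max(initial=-1))) for y in np.arange(-.06,.34,.04)])
go([.56,-.05],.5,1.387)
go([.55,.06],.45,1.387)
E
```

```text
scene
0.45 [36, 20, 21, 21, 18, 1, 0, 29, 1, 20]
0.49 [39, 20, 21, 21, 21, 1, 38, 38, 8, 18]
0.53 [30, 18, 19, 0, 0, 7, 59, 58, 0, 0]
0.57 [29, 0, 0, 0, 0, 7, 62, 62, 8, 9]
0.61 [30, 0, 0, 43, 41, 79, 79, 76, 14, 0]
0.65 [25, 0, 0, 43, 41, 85, 88, 85, 14, 13]
0.69 [0, 0, 0, 26, -1, 5, 87, 0, 0, 0]
0.73 [173, 190, 310, 410, 415, 419, 191, 173, 190, 185]
0.77 [296, 311, 315, 221, 189, 417, 223, 177, 221, 206]
0.81 [273, 225, 204, 224, 175, 413, 224, 195, 224, 224]
side
0.45 [40, 23, 25, 26, 5, 5, 27, 33, 4, 24]
0.49 [43, 24, 25, 25, 22, 4, 41, 43, 12, 23]
0.53 [34, 23, 24, 4, 5, 11, 62, 58, 4, 5]
0.57 [34, 5, 5, 4, 4, 13, 65, 63, 12, 12]
0.61 [30, 4, 6, 47, 44, 82, 82, 79, 17, 6]
0.65 [27, 5, 4, 47, 44, 90, 93, 89, 17, 16]
0.69 [5, 5, 4, 32, 32, 31, 92, 1, 5, 5]
0.73 [191, 314, 311, 446, 435, 439, 193, 178, 192, 38]
0.77 [307, 317, 319, 461, 433, 433, 226, 183, 225, 44]
0.81 [299, 228, 211, 449, 436, 418, 229, 197, 229, 24]
offset [0.5101, -0.4387, -0.0954] rot [-0.0013, -0.0007, -1.0422] clk 0.1
offset [0.5379, -0.5455, -0.0453] rot [-0.0013, -0.0007, -1.0422] clk 0.1
```

```bash
python3 - <<'E'
from h import *
W=world("side",np.load("side0.npz")["d"]);S=world("scene",np.load("scene0.npz")["d"])
for lo in np.arange(.0,.3,.04):
  print(round(lo,2),[[round(float(A[...,0][(A[...,2]>z0)&(A[...,2]<z1)&(A[...,0]>.685)&(abs(A[...,1]-lo)<.02)].min(initial=9)),3) for z0,z1 in((.05,.12),(.12,.2),(.2,.5))] for A in(W,S)])
go([.53,.03],.45,2.3)
E
```

```text
0.0 [[9.0, 0.724, 0.749], [9.0, 0.723, 0.748]]
0.04 [[0.754, 0.725, 0.727], [0.759, 0.723, 0.727]]
0.08 [[9.0, 0.726, 0.724], [0.823, 0.723, 0.728]]
0.12 [[0.731, 0.725, 0.724], [0.74, 0.723, 0.728]]
0.16 [[0.758, 0.727, 0.728], [0.739, 0.723, 0.728]]
0.2 [[9.0, 0.726, 0.837], [0.895, 0.723, 0.886]]
0.24 [[9.0, 0.726, 0.835], [0.896, 0.723, 0.889]]
0.28 [[9.0, 0.728, 0.757], [0.894, 0.725, 0.761]]
offset [0.5089, -0.524, -0.0453] rot [-0.001, -0.0014, -1.9552] clk 0.1
```

>>> arm_command:
  jaw: [0, 0, 0, 0, 0, 0, 0, 0]
  offset:
    - [0.05, -0.05, -0.045]
    - [0.509, -0.524, -0.045]
    - [0.509, -0.524, -0.045]
    - [0.509, -0.524, -0.045]
    - [0.509, -0.524, -0.045]
    - [0.509, -0.524, -0.045]
    - [0.509, -0.524, -0.045]
    - [0.509, -0.524, -0.045]
  angular:
    - [0, 0, -0.18]
    - [0, 0, -0.36]
    - [0, 0, -0.54]
    - [0, 0, -0.72]
    - [0, 0, -0.9]
    - [0, 0, -1.08]
    - [0, 0, -1.26]
    - [0, 0, -1.44]

```text
clock: 1.1
tool_pos: [0.4313, -0.1872, 0.4457]
orientation: [0.0, 0.625, 0.78, -0.0]
force: [1.2, 0.3, -0.2]
opening: 0.0851
finger_force: 0.0
```

```bash
python3 - <<'E'
from h import *
go([.53,.03],.45,2.3)
s=bot.get_state();print(s["tool_pos"],np.round(s["joint_positions"],2))
E
```

```text
offset [0.1904, 0.1436, -0.0043] rot [-0.0, 0.0003, -0.5095] clk 1.1
[ 0.43134614 -0.18715785  0.44570005] [ 0.67  0.25 -0.46  1.88  0.13  1.04  0.38]
```

>>> arm_command:
  jaw: [0, 0, 0, 0, 0, 0, 0]
  offset:
    - [0.19, 0.144, -0.004]
    - [0.19, 0.144, -0.004]
    - [0.19, 0.144, -0.004]
    - [0.19, 0.144, -0.004]
    - [0.19, 0.144, -0.004]
    - [0.19, 0.144, -0.004]
    - [0.19, 0.144, -0.004]
  angular:
    - [0, 0, -0.17]
    - [0, 0, -0.34]
    - [0, 0, -0.51]
    - [0, 0, -0.51]
    - [0, 0, -0.51]
    - [0, 0, -0.51]
    - [0, 0, -0.51]

```text
clock: 1.98
tool_pos: [0.5311, 0.0257, 0.4495]
orientation: [-0.0, 0.412, 0.911, -0.001]
force: [-0.7, -0.6, 0.2]
opening: 0.0857
finger_force: 0.0
```

```bash
python3 - <<'E'
from h import *
s=bot.get_state();T=pose(s);p,d=bot.snapshot("wrist");np.savez("w1.npz",p=p,d=d,T=T)
cv2.imwrite("pics/w1.png",p[:,:,::-1]);print(T.round(3).tolist(),np.round(s["joint_positions"],2))
E
```

```text
[[-0.661, 0.751, -0.001, 0.531], [0.751, 0.661, -0.001, 0.026], [-0.0, -0.001, -1.0, 0.449], [0.0, 0.0, 0.0, 1.0]] [ 0.31  0.37 -0.63  1.73  0.24  1.12  0.33]
```

View pics/w1.png

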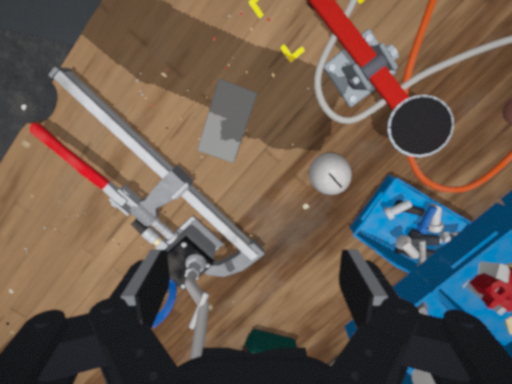

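The wrist view shows the dome at (330,173), the pan at (421,125) and the blue pad at (227,120).

```bash
cat >> h.py <<'E'
def wworld(d,T):
    v,u=np.mgrid[:384,:512];m=bot.camera_model("wrist");f=K(m);C=T@m["T_tool_cam"]
    return np.stack([(u-m["cx"])/f*d,(v-m["cy"])/f*d,d],-1)@C[:3,:3].T+C[:3,3]
E
python3 - <<'E'
from h import *
z=np.load("w1.npz");p,d,T=z["p"],z["d"],z["T"];W=wworld(d,T)
S=cv2.cvtColor(p,cv2.COLOR_RGB2HSV)[...,1]
def rep(nm,m,box):
    x,y,w,h=box;M=np.zeros(d.shape,bool);M[y:y+h,x:x+w]=1;w3=W[m&M&(d>0)]
    r=cv2.minAreaRect((w3[:,:2]*1000).astype(np.float32));c=cv2.minEnclosingCircle((w3[:,:2]*1000).astype(np.float32))
    print(nm,len(w3),"zmax",w3[:,2].max().round(4),np.percentile(w3[:,2],50).round(4),"rect",np.round(r[0],1),np.round(r[1],1),round(r[2],1),"circ",np.round(c[0],1),round(c[1],1))
Z=W[...,2]
print("bench",np.median(Z[20:100,100:190]))
for lo in(.01,.02,.03,.036): rep("dome",Z>lo,(300,140,65,65))
rep("pan",(Z>.06)&(S<80),(380,85,85,80))
rep("pad",(Z>.013)&(Z<.03),(190,75,75,95))
print(ray("wrist",[(330,173)],.025,T),ray("wrist",[(421,125)],.082,T))
E
```

```text
bench 0.0009423817537670964
dome 1348 zmax 0.0466 0.0371 rect [627.2  72.8] [55.8 50.5] 65.0 circ [629.3  72. ] 28.5
dome 1202 zmax 0.0466 0.038 rect [628.2  72.2] [53.2 49.6] 88.4 circ [630.4  72.1] 27.3
dome 963 zmax 0.0466 0.0395 rect [630.  73.] [47.4 45.7] 47.2 circ [630.3  72.2] 24.4
dome 767 zmax 0.0466 0.0407 rect [630.2  72.2] [43.3 42.3] 89.2 circ [630.2  71.9] 21.9
pan 3198 zmax 0.0927 0.0823 rect [640.7 179.8] [67.7 65.5] 49.4 circ [633.8 179.9] 39.6
pad 3003 zmax 0.0249 0.0218 rect [476.2  31.8] [52. 97.] 21.5 circ [476.5  31.7] 53.6
[[0.62649192 0.07374542 0.025     ]] [[0.64041437 0.18088159 0.082     ]]
```

```bash
python3 -c "
from h import *
go([.63,.072],.27,2.3);go([.63,.072],.179,2.3)"
```

```text
offset [-0.0305, 0.105, 0.1795] rot [-0.0008, 0.0004, -0.0076] clk 2.02
offset [-0.0305, 0.105, 0.2705] rot [-0.0008, 0.0004, -0.0076] clk 2.02
```

>>> arm_command:
  jaw: [0, 0, 0, 0, 0, 0, 0, 0]
  offset:
    - [-0.03, 0.105, 0.1]
    - [-0.03, 0.105, 0.18]
    - [-0.03, 0.105, 0.18]
    - [-0.03, 0.105, 0.18]
    - [-0.03, 0.105, 0.21]
    - [-0.03, 0.105, 0.24]
    - [-0.03, 0.105, 0.27]
    - [-0.03, 0.105, 0.27]
  angular:
    - [0, 0, 0]
    - [0, 0, 0]
    - [0, 0, 0]
    - [0, 0, 0]
    - [0, 0, 0]
    - [0, 0, 0]
    - [0, 0, 0]
    - [0, 0, 0]

```text
clock: 3.02
tool_pos: [0.6291, 0.0728, 0.1778]
orientation: [-0.002, 0.411, 0.911, -0.001]
force: [0.3, 0.3, 0.1]
opening: 0.085
finger_force: 0.0
```

>>> arm_command:
  jaw: [0.3, 0.5, 0.5, 0.5, 0.5, 0.5]
  offset:
    - [0, 0, 0]
    - [0, 0, 0]
    - [0, 0, 0]
    - [0, 0, 0]
    - [0, 0, 0]
    - [0, 0, 0]
  angular:
    - [0, 0, 0]
    - [0, 0, 0]
    - [0, 0, 0]
    - [0, 0, 0]
    - [0, 0, 0]
    - [0, 0, 0]

```text
clock: 3.78
tool_pos: [0.6301, 0.074, 0.1821]
orientation: [0.001, 0.411, 0.912, 0.0]
force: [-3.4, -2.2, 12.8]
opening: 0.051
finger_force: 60.5
```

```bash
python3 -c "
from h import *
s=bot.get_state();print(s['tool_pos'],s['opening'],s['finger_force'],s['force'])
go([.63,.072],.31,2.3);go([.647,.178],.31,2.3)"
```

```text
[0.63013652 0.07397532 0.18205528] 0.050969368715256334 60.45668492683035 [-3.41379982 -2.20047384 12.8182045 ]
offset [-0.0016, -0.0013, -0.1279] rot [0.001, 0.002, -0.0058] clk 3.77
offset [0.0665, 0.0816, -0.128] rot [0.001, 0.002, -0.0058] clk 3.77
```

>>> arm_command:
  jaw: [0.5, 0.5, 0.5, 0.5, 0.5]
  offset:
    - [0, 0, -0.01]
    - [0, 0, -0.02]
    - [0, 0, -0.03]
    - [0, 0, -0.03]
    - [0, 0, -0.03]
  angular:
    - [0, 0, 0]
    - [0, 0, 0]
    - [0, 0, 0]
    - [0, 0, 0]
    - [0, 0, 0]

```text
clock: 4.4
tool_pos: [0.6298, 0.0741, 0.2095]
orientation: [-0.0, 0.411, 0.912, -0.0]
force: [-0.1, -0.4, -6.3]
opening: 0.0513
finger_force: 61.9
```

```bash
python3 - <<'E'
from h import *
p,d=bot.snapshot("side");q,e=bot.snapshot("scene")
o=np.hstack([cv2.resize(p[140:280,230:390],None,fx=2.5,fy=2.5),cv2.resize(q[90:230,190:350],None,fx=2.5,fy=2.5)])
cv2.imwrite("pics/g1.png",o[:,:,::-1])
E
```

```text
(no output)
```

View pics/g1.png

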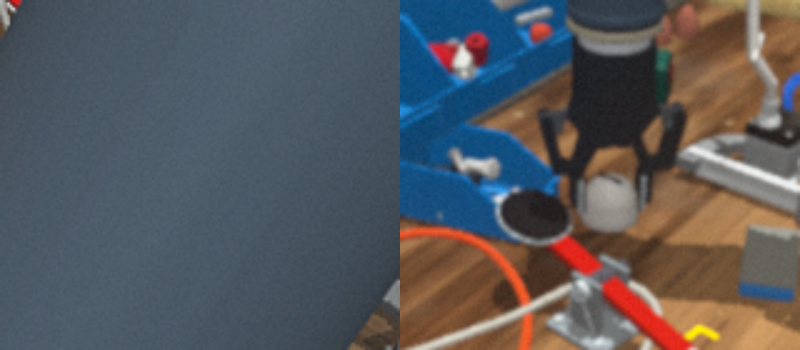

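The dome is held upright (6.3 N) and its foot is clear below the fingers. Now I'll carry it over the pan.

```bash
python3 -c "
from h import *
go([.647,.1795],.32,2.3)"
```

```text
offset [0.0675, 0.0826, -0.1108] rot [-0.0007, -0.0005, -0.0052] clk 4.5
```

>>> arm_command:
  jaw: [0.5, 0.5, 0.5, 0.5, 0.5, 0.5, 0.5, 0.5]
  offset:
    - [0, 0, -0.05]
    - [0, 0, -0.1]
    - [0.01, 0.012, -0.11]
    - [0.03, 0.037, -0.11]
    - [0.05, 0.062, -0.11]
    - [0.0675, 0.0825, -0.11]
    - [0.0675, 0.0825, -0.11]
    - [0.0675, 0.0825, -0.11]
  angular:
    - [0, 0, 0]
    - [0, 0, 0]
    - [0, 0, 0]
    - [0, 0, 0]
    - [0, 0, 0]
    - [0, 0, 0]
    - [0, 0, 0]
    - [0, 0, 0]

```text
clock: 5.5
tool_pos: [0.6466, 0.1796, 0.3181]
orientation: [-0.001, 0.411, 0.912, -0.001]
force: [1.2, -0.6, -5.8]
opening: 0.0508
finger_force: 64.4
```

```bash
python3 -c "
from h import *
go([.647,.1795],.24,2.3);s=bot.get_state();print(s['force'],s['tool_pos'],s['opening'])"
```

```text
offset [-0.0004, 0.0004, 0.0781] rot [-0.0024, -0.0006, -0.0045] clk 5.5
[ 1.23388821 -0.62286668 -5.83929485] [0.64661322 0.1795848  0.31806873] 0.050797017816288925
```

>>> arm_command:
  jaw: [0.5, 0.5, 0.5, 0.5, 0.5, 0.5, 0.5, 0.5]
  offset:
    - [0, 0, 0.015]
    - [0, 0, 0.03]
    - [0, 0, 0.04]
    - [0, 0, 0.05]
    - [0, 0, 0.06]
    - [0, 0, 0.068]
    - [0, 0, 0.074]
    - [0, 0, 0.076]
  angular:
    - [0, 0, 0]
    - [0, 0, 0]
    - [0, 0, 0]
    - [0, 0, 0]
    - [0, 0, 0]
    - [0, 0, 0]
    - [0, 0, 0]
    - [0, 0, 0]

```text
clock: 6.5
tool_pos: [0.647, 0.1795, 0.2434]
orientation: [-0.0, 0.411, 0.912, -0.0]
force: [1.7, -1.0, -3.4]
opening: 0.0509
finger_force: 64.7
```

>>> arm_command:
  jaw: [0.5, 0.5]
  offset:
    - [0, 0, 0.002]
    - [0, 0, 0.002]
  angular:
    - [0, 0, 0]
    - [0, 0, 0]

```text
clock: 6.75
tool_pos: [0.6471, 0.1795, 0.2418]
orientation: [0.0, 0.411, 0.912, 0.0]
force: [2.2, -0.7, -1.7]
opening: 0.0507
finger_force: 65.0
```

```bash
python3 - <<'E'
from h import *
s=bot.get_state();print(s['force'],s['tool_pos'],s['opening'])
q,e=bot.snapshot("scene");W=world("scene",e)
m=(e>0);m[:230]=0
H=cv2.cvtColor(q,cv2.COLOR_RGB2HSV);r=(H[...,1]>170)&((H[...,0]<8)|(H[...,0]>172));r[:195]=0;r[:,:250]=0;r[250:]=0;r[:,330:]=0
P=W[r&(e>0)];a=(P[:,:2]-[.46,.2127])@[.983,-.183];print(np.polyfit(a,P[:,2],1))
cv2.imwrite("pics/p1.png",cv2.resize(q[120:270,190:350],None,fx=3.5,fy=3.5)[:,:,::-1])
E
```

```text
[ 2.24267426 -0.71907351 -1.73351704] [0.64708006 0.17947277 0.24184391] 0.05072031068780595
[-0.00859109  0.0495082 ]
```

View pics/p1.png

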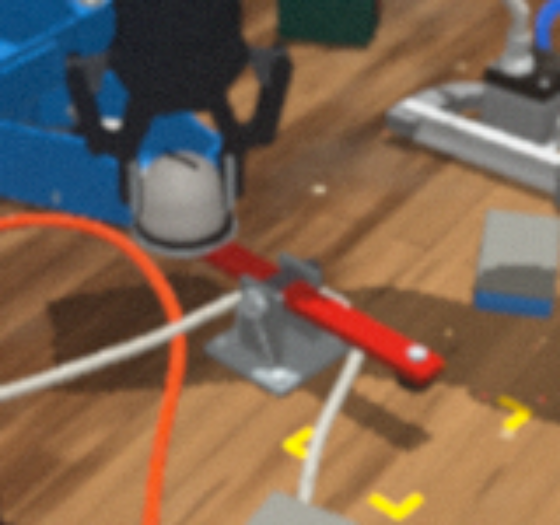

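The arm is level and the dome is centred on the pan. I'll press down a touch more, release, and go straight up.

>>> arm_command:
  jaw: [0.5, 0.5, 0.35, 0.25, 0.15, 0.05, 0, 0]
  offset:
    - [0, 0, 0.003]
    - [0, 0, 0.003]
    - [0, 0, 0.003]
    - [0, 0, 0.003]
    - [0, 0, 0.003]
    - [0, 0, 0.003]
    - [0, 0, 0.003]
    - [0, 0, 0.003]
  angular:
    - [0, 0, 0]
    - [0, 0, 0]
    - [0, 0, 0]
    - [0, 0, 0]
    - [0, 0, 0]
    - [0, 0, 0]
    - [0, 0, 0]
    - [0, 0, 0]

```text
clock: 7.8
tool_pos: [0.647, 0.1795, 0.2386]
orientation: [-0.0, 0.411, 0.912, -0.0]
force: [0.3, -1.1, -0.0]
opening: 0.0856
finger_force: 0.0
```

>>> arm_command:
  jaw: [0, 0, 0, 0, 0, 0]
  offset:
    - [0, 0, -0.01]
    - [0, 0, -0.03]
    - [0, 0, -0.06]
    - [0, 0, -0.1]
    - [0, 0, -0.14]
    - [0, 0, -0.14]
  angular:
    - [0, 0, 0]
    - [0, 0, 0]
    - [0, 0, 0]
    - [0, 0, 0]
    - [0, 0, 0]
    - [0, 0, 0]

```text
clock: 8.55
tool_pos: [0.6474, 0.1802, 0.3841]
orientation: [0.003, 0.411, 0.912, 0.003]
force: [0.2, -0.3, 0.2]
opening: 0.0854
finger_force: 0.0
```

```bash
python3 - <<'E'
from h import *
q,e=bot.snapshot("scene");W=world("scene",e)
H=cv2.cvtColor(q,cv2.COLOR_RGB2HSV);r=(H[...,1]>170)&((H[...,0]<8)|(H[...,0]>172));r[:195]=0;r[:,:250]=0;r[250:]=0;r[:,330:]=0
P=W[r&(e>0)];a=(P[:,:2]-[.46,.2127])@[.983,-.183];print("bar slope",np.polyfit(a,P[:,2],1))
Z=W[...,2];near=np.hypot(W[...,0]-.647,W[...,1]-.179)<.045
s=bot.get_state();T=pose(s);w,d=bot.snapshot("wrist");A=wworld(d,T)
for lo in(.075,.09,.095):
    c=A[(A[...,2]>lo)&(A[...,2]<.115)&(np.hypot(A[...,0]-.647,A[...,1]-.179)<.05)&(d>0)]
    k=cv2.minEnclosingCircle((c[:,:2]*1000).astype(np.float32));print(len(c),k)
cv2.imwrite("pics/p2.png",np.hstack([cv2.resize(q[120:270,190:350],(400,375)),cv2.resize(w,(400,375))])[:,:,::-1])
# pad grasp: yaw with tool y along pad x
a=np.radians(21.5);ly=np.array([-np.sin(a),np.cos(a)]);g=np.array([.4765,.0315])-.037*ly;print("pad grip",g)
yaw=np.pi/2+a  # tool x=+long
go(g,.38,yaw);go(g,.178,yaw)
E
```

```text
bar slope [-0.00770108  0.05096769]
2572 ((647.291259765625, 178.3043670654297), 27.582828521728516)
1960 ((647.7122192382812, 177.9462890625), 23.68634605407715)
1570 ((647.8607788085938, 178.32070922851562), 21.790464401245117)
pad grip [ 0.49006055 -0.00292545]
offset [-0.0328, -0.2383, -0.0003] rot [0.0018, 0.0006, 0.3487] clk 8.65
offset [-0.0327, -0.2386, 0.2017] rot [0.0018, 0.0006, 0.3487] clk 8.65
```

View pics/p2.png

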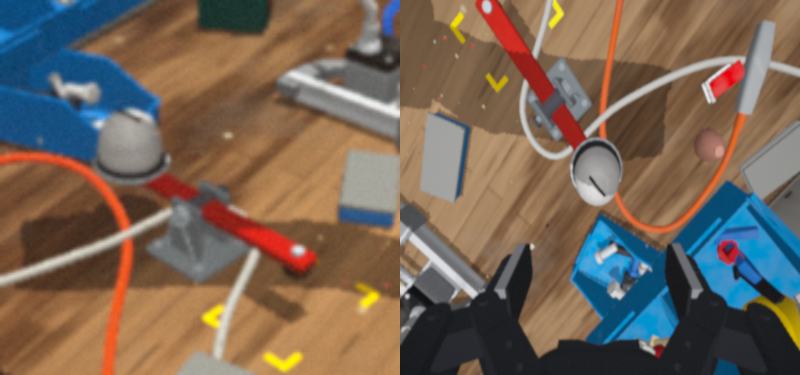

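The dome stands centred on the pan, at (0.6475, 0.178) against a pan centre of (0.647, 0.179). The jaw is open. Now I'll check the clearance between the bench clamp and the pad grip.

```bash
python3 - <<'E'
from h import *
z=np.load("w1.npz");W=wworld(z["d"],z["T"]).reshape(-1,3)
a=np.radians(21.5);lx=np.array([np.cos(a),np.sin(a)]);ly=np.array([-lx[1],lx[0]])
rel=W[:,:2]-[.4765,.0315];u,v=rel@lx,rel@ly
for lo in(-.07,-.06,-.05,-.04,-.03,.03,.04,.05,.06):
    m=(u>lo)&(u<lo+.01)&(v<-.0)&(v>-.12)&(W[:,2]>.008)&(abs(u)>.03)
    print(lo,v[m].max(initial=-1).round(3), W[m,2].max(initial=0).round(3))
E
```

```text
-0.07 -0.078 0.034
-0.06 -0.082 0.039
-0.05 -0.081 0.039
-0.04 -0.085 0.042
-0.03 -1.0 0.0
0.03 -0.014 0.363
0.04 -0.011 0.363
0.05 -0.0 0.369
0.06 -0.0 0.368
```

>>> arm_command:
  jaw: [0, 0, 0, 0, 0, 0, 0]
  offset:
    - [-0.033, -0.238, 0]
    - [-0.033, -0.238, 0]
    - [-0.033, -0.238, 0]
    - [-0.033, -0.238, 0]
    - [-0.033, -0.238, 0.04]
    - [-0.033, -0.238, 0.09]
    - [-0.033, -0.238, 0.09]
  angular:
    - [0, 0, 0.17]
    - [0, 0, 0.349]
    - [0, 0, 0.349]
    - [0, 0, 0.349]
    - [0, 0, 0.349]
    - [0, 0, 0.349]
    - [0, 0, 0.349]

```text
clock: 9.52
tool_pos: [0.4891, -0.0032, 0.2861]
orientation: [-0.003, 0.563, 0.827, -0.002]
force: [0.4, 1.2, 1.0]
opening: 0.0855
finger_force: 0.0
```

```bash
python3 - <<'E'
from h import *
s=bot.get_state();T=pose(s);w,d=bot.snapshot("wrist");A=wworld(d,T)
c=A[(A[...,2]>.013)&(A[...,2]<.03)&(np.hypot(A[...,0]-.4765,A[...,1]-.0315)<.07)&(d>0)]
r=cv2.minAreaRect((c[:,:2]*1000).astype(np.float32));print(r)
a=np.radians(21.5);ly=np.array([-np.sin(a),np.cos(a)])
go(np.array([.4765,.0315])-.037*ly,.177,np.pi/2+a)
E
```

```text
((476.5763854980469, 31.657140731811523), (52.165130615234375, 96.41820526123047), 21.464920043945312)
offset [-0.0003, 0.0004, 0.111] rot [-0.0036, -0.0015, 0.0005] clk 9.57
```

>>> arm_command:
  jaw: [0, 0, 0, 0, 0.2, 0.4, 0.4, 0.4]
  offset:
    - [0, 0, 0.05]
    - [0, 0, 0.09]
    - [0, 0, 0.109]
    - [0, 0, 0.109]
    - [0, 0, 0.109]
    - [0, 0, 0.109]
    - [0, 0, 0.109]
    - [0, 0, 0.109]
  angular:
    - [0, 0, 0]
    - [0, 0, 0]
    - [0, 0, 0]
    - [0, 0, 0]
    - [0, 0, 0]
    - [0, 0, 0]
    - [0, 0, 0]
    - [0, 0, 0]

```text
clock: 10.58
tool_pos: [0.4911, -0.0029, 0.1811]
orientation: [0.001, 0.563, 0.826, 0.001]
force: [-1.0, -0.8, 8.4]
opening: 0.0515
finger_force: 14.7
```

```bash
python3 - <<'E'
from h import *
s=bot.get_state();print(s["tool_pos"],s["opening"],s["force"],s["finger_force"])
th=-.184;mx=np.array([np.cos(th),np.sin(th)]);my=np.array([-mx[1],mx[0]]);M=np.array([.460,.2125])
yaw=np.pi/2+th
for b in(.14,.1,.037): go(M-b*my,float(s["tool_pos"][2])+.003,yaw)
E
```

```text
[ 0.49109805 -0.0028938   0.18106472] 0.051490575834972435 [-0.99858298 -0.75310441  8.39728285] 14.712730050086975
offset [0.0931, -0.0243, -0.0032] rot [0.0026, 0.0003, 0.5589] clk 10.57
offset [0.127, -0.0031, -0.0031] rot [0.0026, 0.0003, 0.5589] clk 10.57
offset [0.1804, 0.0303, -0.0031] rot [0.0026, 0.0003, 0.5589] clk 10.57
```

```bash
python3 - <<'E'
from h import *
q,e=bot.snapshot("scene");w,d=bot.snapshot("side")
cv2.imwrite("pics/g2.png",np.hstack([cv2.resize(q[130:250,270:430],(400,300),interpolation=2),cv2.resize(w[190:340,200:400],(400,300),interpolation=2)])[:,:,::-1])
E
```

```text
(no output)
```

View pics/g2.png

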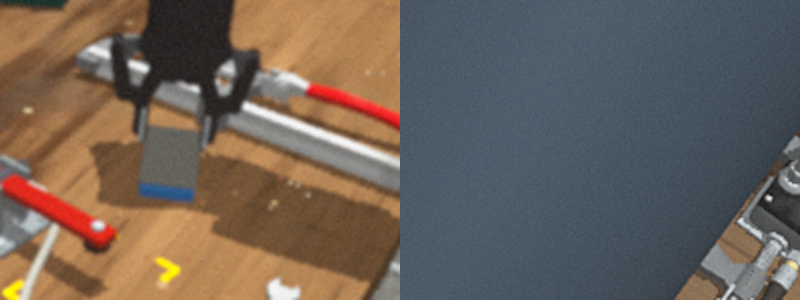

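```bash
python3 - <<'E'
from h import *
th=-.184;mx=np.array([np.cos(th),np.sin(th)]);my=np.array([-mx[1],mx[0]]);M=np.array([.460,.2125])
for n in("scene","side"):
    W=world(n,np.load(n+"0.npz")["d"]).reshape(-1,3);r=W[:,:2]-M;u,v=r@mx,r@my
    print(n)
    for y in np.arange(-.065,.075,.01):
        print(round(y,3),[int(1000*W[(abs(u-x)<.005)&(abs(v-y)<.005),2].max(initial=-.099)) for x in np.arange(-.045,.055,.01)])
E
```

```text
scene
-0.065 [-1, 0, 0, 0, 0, -1, 0, 0, -1, 0]
-0.055 [0, 0, 0, 0, 0, 0, 1, 0, 0, 0]
-0.045 [0, 0, 0, 0, 0, 0, -1, 0, 1, 0]
-0.035 [0, 0, 0, 0, 0, -1, 0, -1, 0, -99]
-0.025 [0, 1, 0, 0, 0, 0, -99, -99, -99, -99]
-0.015 [0, 0, 0, 0, 0, -3, -99, -99, -99, -1]
-0.005 [0, 0, 0, 24, 27, 27, 30, 32, 36, 37]
0.005 [0, 0, 0, 18, 28, 29, 30, 31, 35, 39]
0.015 [0, 0, 0, 18, 23, 25, 27, 33, 34, 37]
0.025 [0, -1, 0, 0, 0, 0, 0, 0, 7, 6]
0.035 [0, 0, 0, 0, 0, 0, 0, 5, 7, 0]
0.045 [0, 0, 0, 0, 0, 0, 0, 8, 6, 0]
0.055 [0, 0, 1, 0, 0, 0, 6, 7, 0, 0]
0.065 [0, 0, 0, 0, 0, 3, 8, 7, 0, 0]
0.075 [0, 0, 0, 0, 0, 7, 8, 0, 0, 0]
side
-0.065 [3, 3, 3, 3, 4, 3, 2, 2, 3, 3]
-0.055 [3, 3, 2, 3, 4, 3, 3, 4, 3, 3]
-0.045 [3, 4, 3, 3, 2, 3, 3, 3, 4, 3]
-0.035 [3, 3, 3, 3, 2, 3, 3, 3, 4, 3]
-0.025 [3, 4, 3, 3, 4, 4, 2, 4, 4, 2]
-0.015 [3, 3, 3, 3, 25, 28, 31, 34, 36, 39]
-0.005 [3, 4, 2, 3, 28, 33, 33, 36, 38, 41]
0.005 [3, 3, 3, 2, 28, 31, 32, 36, 38, 43]
0.015 [3, 3, 3, 3, 3, -99, -99, -99, -99, -99]
0.025 [3, 4, 3, 3, 3, 3, 2, 3, 11, 10]
0.035 [2, 2, 3, 2, 4, 4, 3, 5, 11, 7]
0.045 [3, 3, 3, 4, 3, 2, 3, 11, 10, 2]
0.055 [4, 3, 3, 3, 3, 2, 8, 12, 3, 4]
0.065 [3, 2, 5, 4, 4, 9, 12, 9, 3, 3]
0.075 [3, 2, 2, 2, 4, 10, 11, 3, 5, 3]
```

>>> arm_command:
  jaw: [0.55, 0.55, 0.55, 0.55]
  offset:
    - [0, 0, 0]
    - [0, 0, 0]
    - [0, 0, -0.003]
    - [0, 0, -0.005]
  angular:
    - [0, 0, 0]
    - [0, 0, 0]
    - [0, 0, 0]
    - [0, 0, 0]

```text
clock: 11.18
tool_pos: [0.4907, -0.003, 0.1852]
orientation: [0.0, 0.563, 0.826, 0.0]
force: [0.6, 0.3, -0.6]
opening: 0.05
finger_force: 62.1
```

The pad is held firmly. A cord about 7 mm tall crosses the far +x/+y corner of the tape area. I'll aim slightly short, at −6 mm along the arm and −11 mm across it, to stay clear of the cord and within tolerance.

```bash
cat >> h.py <<'E'
th=-.184;mx=np.array([np.cos(th),np.sin(th)]);my=np.array([-mx[1],mx[0]]);M=np.array([.460,.2125])
E
python3 -c "
from h import *
go(M-.006*mx-(.0484+.09)*my,.186,np.pi/2+th)"
```

```text
offset [0.0976, -0.0281, -0.0008] rot [0.0007, 0.0001, 0.5588] clk 11.18
```

>>> arm_command:
  jaw: [0.55, 0.55, 0.55, 0.55, 0.55, 0.55, 0.55]
  offset:
    - [0.015, -0.007, 0]
    - [0.035, -0.014, 0]
    - [0.055, -0.021, 0]
    - [0.075, -0.028, 0]
    - [0.0975, -0.028, 0]
    - [0.0975, -0.028, 0]
    - [0.0975, -0.028, 0]
  angular:
    - [0, 0, 0.12]
    - [0, 0, 0.24]
    - [0, 0, 0.36]
    - [0, 0, 0.48]
    - [0, 0, 0.559]
    - [0, 0, 0.559]
    - [0, 0, 0.559]

```text
clock: 12.05
tool_pos: [0.429, 0.0772, 0.1847]
orientation: [0.0, 0.769, 0.64, -0.0]
force: [-0.4, -0.6, -0.1]
opening: 0.0503
finger_force: 62.1
```

```bash
python3 - <<'E'
from h import *
q,e=bot.snapshot("scene");W=world("scene",e).reshape(-1,3);r=W[:,:2]-M;u,v=r@mx,r@my
S=cv2.cvtColor(q,cv2.COLOR_RGB2HSV)[...,1].reshape(-1)
m=(abs(u+.006)<.06)&(v>-.14)&(v<-.03)&(W[:,2]>.015)&(W[:,2]<.035)&(S<80)
print(m.sum(),np.median(W[m,2]),u[m].min(),u[m].max(),v[m].max(),cv2.minAreaRect(np.c_[u[m],v[m]].astype(np.float32)*1000))
go(M-.006*mx-.0484*my,.186,np.pi/2+th)
cv2.imwrite("pics/s1.png",cv2.resize(q[130:280,220:420],(800,600),interpolation=2)[:,:,::-1])
E
```

```text
695 0.021989194299743834 -0.046669517462586164 0.03139966250467514 -0.048790295509763305 ((-9.23891830444336, -95.17831420898438), (77.93028259277344, 91.08841705322266), 2.547976016998291)
offset [0.0906, -0.0004, -0.0013] rot [0.0002, 0.0002, 0.0002] clk 12.1
```

View pics/s1.png

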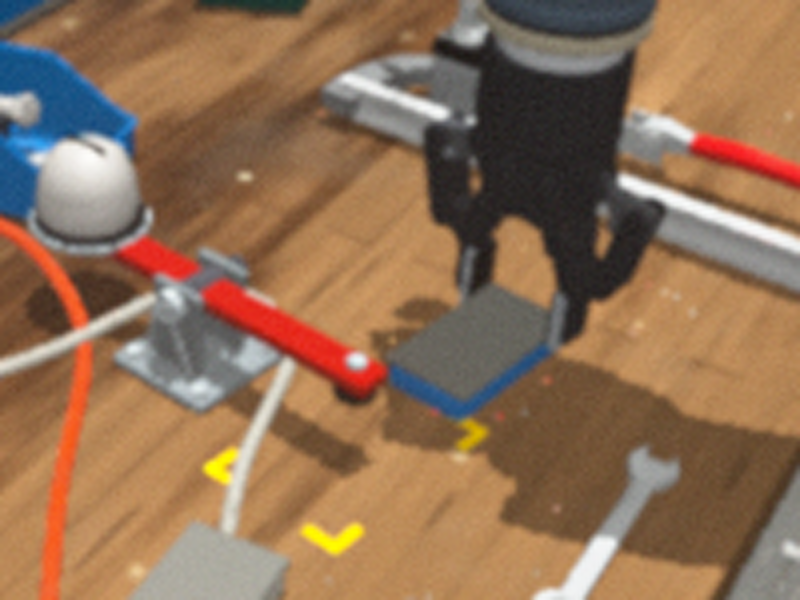

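The pad is lined up crosswise with its front edge just short of the jaw, and the dome is still standing. Sliding it in now.

>>> arm_command:
  jaw: [0.55, 0.55, 0.55, 0.55, 0.55, 0.55, 0.55, 0.55]
  offset:
    - [0.015, 0, 0]
    - [0.03, 0, 0]
    - [0.045, 0, 0]
    - [0.06, 0, 0]
    - [0.075, 0, 0]
    - [0.09, 0, 0]
    - [0.09, 0, 0.003]
    - [0.09, 0, 0.005]
  angular:
    - [0, 0, 0]
    - [0, 0, 0]
    - [0, 0, 0]
    - [0, 0, 0]
    - [0, 0, 0]
    - [0, 0, 0]
    - [0, 0, 0]
    - [0, 0, 0]

```text
clock: 13.1
tool_pos: [0.4453, 0.1672, 0.1811]
orientation: [0.0, 0.769, 0.64, 0.001]
force: [-10.5, 3.8, 59.0]
opening: 0.0497
finger_force: 67.4
```

>>> arm_command:
  jaw: [0.55, 0.4, 0.3, 0.2, 0.1, 0, 0, 0]
  offset:
    - [0, 0, 0]
    - [0, 0, 0]
    - [0, 0, 0]
    - [0, 0, 0]
    - [0, 0, 0]
    - [0, 0, 0]
    - [0, 0, 0]
    - [0, 0, 0]
  angular:
    - [0, 0, 0]
    - [0, 0, 0]
    - [0, 0, 0]
    - [0, 0, 0]
    - [0, 0, 0]
    - [0, 0, 0]
    - [0, 0, 0]
    - [0, 0, 0]

```text
clock: 14.1
tool_pos: [0.4453, 0.1661, 0.1796]
orientation: [-0.0, 0.769, 0.639, -0.0]
force: [-0.8, -0.3, 0.1]
opening: 0.0857
finger_force: 0.0
```

>>> arm_command:
  jaw: [0, 0, 0, 0, 0, 0, 0, 0]
  offset:
    - [0, 0, -0.01]
    - [0, 0, -0.03]
    - [0, 0, -0.06]
    - [-0.02, 0, -0.1]
    - [-0.06, 0, -0.15]
    - [-0.11, 0, -0.19]
    - [-0.15, 0, -0.19]
    - [-0.15, 0, -0.19]
  angular:
    - [0, 0, 0]
    - [0, 0, 0]
    - [0, 0, 0]
    - [0, 0, 0]
    - [0, 0, 0]
    - [0, 0, 0]
    - [0, 0, 0]
    - [0, 0, 0]

```text
clock: 15.1
tool_pos: [0.4168, 0.0157, 0.3708]
orientation: [0.001, 0.771, 0.637, 0.0]
force: [-0.3, 0.7, -0.4]
opening: 0.0853
finger_force: 0.0
```

```bash
python3 - <<'E'
from h import *
s=bot.get_state();T=pose(s);w,d=bot.snapshot("wrist");q,e=bot.snapshot("scene")
for n,A,p in(("wrist",wworld(d,T),w),("scene",world("scene",e),q)):
    W=A.reshape(-1,3);r=W[:,:2]-M;u,v=r@mx,r@my;S=cv2.cvtColor(p,cv2.COLOR_RGB2HSV)[...,1].reshape(-1)
    m=(abs(u)<.06)&(abs(v)<.085)&(W[:,2]>.013)&(W[:,2]<.027)&(S<80)
    print(n,m.sum(),np.median(W[m,2]),[np.percentile(x[m],k).round(3) for x in(u,v) for k in(1,99)])
    for lo in(-.05,-.03,.02,.04):
        k=m&(v>lo)&(v<lo+.01); print("  v",lo,k.sum() and (u[k].min().round(3),u[k].max().round(3),np.median(W[k,2]).round(4)))
cv2.imwrite("pics/f1.png",np.hstack([cv2.resize(q[130:280,220:420],(400,300)),cv2.resize(w,(400,300))])[:,:,::-1])
E
```

```text
wrist 1161 0.02180157302284408 [np.float64(-0.032), np.float64(0.018), np.float64(-0.058), np.float64(-0.041)]
  v -0.05 (np.float64(-0.033), np.float64(0.019), np.float64(0.0219))
  v -0.03 0
  v 0.02 0
  v 0.04 0
scene 734 0.01897137123340303 [np.float64(-0.034), np.float64(0.016), np.float64(-0.054), np.float64(0.041)]
  v -0.05 (np.float64(-0.034), np.float64(0.017), np.float64(0.0191))
  v -0.03 (np.float64(-0.034), np.float64(0.003), np.float64(0.0188))
  v 0.02 (np.float64(-0.034), np.float64(0.017), np.float64(0.019))
  v 0.04 (np.float64(-0.031), np.float64(0.016), np.float64(0.0179))
```

View pics/f1.png

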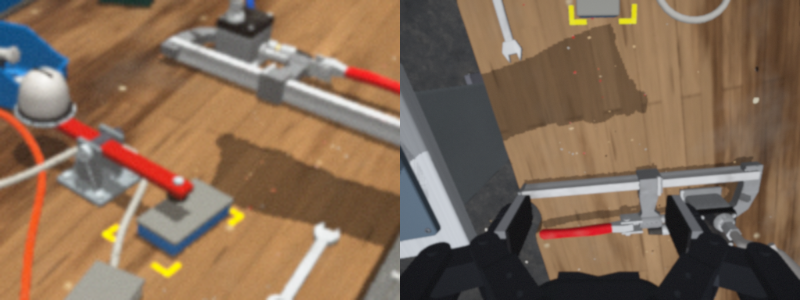

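The pad lies flat inside the tape corners, about 8 mm off centre on each axis and well within tolerance. The dome is standing, the jaw is open and the gripper is clear, so I'm handing it in.

```bash
python3 -c "
from station import bot
print(bot.sign_off())"
```

```text
the job is handed in; nothing more can be done
None
```

I've handed the job in: the dome stands on the tail pan with the jaw open, the blue-sided pad lies flat under the jaw about 8 mm off centre each way, and I didn't touch the white-sided pad; no verdict came back.

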